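Clamp the collar, then rock the locating block out of its nest

ROBOT

A 6-joint arm with a two-finger parallel gripper is mounted at the origin on the work surface. World frame = base frame: x ahead of the robot, y to its left, z up, the work surface at z = 0. Lengths are in m, angles in rad, forces in N, time in s.
With the tool pointing down it reaches from about 0.375 to 0.925 m from the base axis. Payload 5.7 kg.
Tool frame: the origin (TCP) lies midway between the tips of the shut fingers; the grasp point (between the pads) lies 19 mm behind it; z points along the fingers, y is the line along which they close (so a half turn about z gives the same grasp; the last joint's range is limited). The gripper opens to 88 mm and grips with 3 to 60 N. Pads are 20 mm wide; open, the fingers measure 115 mm over their backs; the gripper's body (75 mm by 178 mm) begins 61 mm behind the grasp point.
Start: joints at [-1.326, 0.359, 1.51, -0, 1.272, -0.115], TCP at [0.211, -0.562, 0.223] pointing down, gripper open.
Joint ranges: [-2.97, 2.97], [-1.01, 2.36], [0.21, 2.38], [-0.96, 4.11], [0.2, 2.71], [-2.98, 2.98]. Speed limits (rad/s): [2.39, 2.39, 3.14, 3.14, 3.14, 3.14].

INTERFACE

Orientations are given as a unit quaternion [x, y, z, w].
In Python, from bench import move_ptp, servo_line, goto_joints, move_gripper, sleep, inverse_kinematics, capture, PlanningError, close_job, spot_in, silhouettes, current_clock, current_joint_pos, current_qvel, current_joint_torque, current_position, current_orientation, current_force, current_torque, current_finger_gap, current_grip_force gives the robot as it stands. Calls block until the motion is done:
- move_ptp(position, orientation): joint-space move of the TCP to a pose.
- servo_line(position, orientation=None, rate=0.15, contact_N=None): straight line of the TCP; orientation=None keeps the orientation; rate is the mean speed in m/s. With contact_N (N) it stops when the force on the tool has changed by that much, and returns True; else False.
- goto_joints(angles): joint-space move.
- move_gripper(opening): finger opening in m; the grip force is fixed at half the most; returns when the fingers have stopped.
- sleep(seconds).
- inverse_kinematics(position, orientation): joint angles nearest the present ones, or None.
- capture(name): name is "side" or "top"; returns a dict with "image" (420x560x3 uint8, blue, green, red), "range_z" (420x560 float32, m along the optical axis (not along the pixel's ray), 0 where there is no reading), "intrinsics" (3x3 intrinsics, pixels), "R" (3x3) and "t" (3): a world point X has camera coordinates R X + t. Camera axes: x right, y down, z forward; pixel columns grow to the right and rows downward; lengths in m; the calibration is good to about 2 mm. A picture is of the moment at which its call begins.
A pose or a line that the arm cannot do raises PlanningError and nothing moves.
- close_job(): hands the job in; it is judged then, once.
Trained networks look in the newest picture that a camera, given by its name, has taken for a name from the list of things; names that differ only in an ending like _2 or _b are one class to them, and where a whole thing is asked for, a point or a joint stands for the part that bears it (a point fixed in the world has none). Each returns a list of dicts, best first, with "conf" (0 to 1); they miss things now and then, are a little off and sometimes report something else, mostly with a low value. They report only what shows in the picture. A call takes as long as a camera call.
- spot_in(camera, query): "xy" ([column, row] in pixels, amid what is visible of it).
- silhouettes(camera, query): "region" (420x560 bool, what is visible of it) and "xy" ([column, row] in pixels, amid what is visible of it).
Readings, each from a call of its own:
- current_clock(): time.
- current_joint_pos(): joint angles.
- current_qvel(): joint speeds.
- current_joint_torque(): joint torques, N m.
- current_position(): TCP position.
- current_orientation(): TCP orientation.
- current_force(): force on the tool from outside, world axes, zero at the start.
- current_torque(): the same for the moment, N m.
- current_finger_gap(): finger opening in m.
- current_grip_force(): force on a finger pad.
Only numpy, scipy, OpenCV 4.12 (cv2) and the standard library are available. Lean on these libraries where they do the work, as an engineer would, in place of code of your own. Each camera call takes 0.05 s, during which the arm holds its last target. There are 200 camera calls.

TASK

Swing the strap clamp down onto the collar in the jig. Then work the locating block out of its tight nest by rocking it side to side about ten degrees each way, tipping it away from the collar first and then towards the collar, rather than pulling it straight up. The job finishes while you are still holding the block: upright in the gripper, over its nest and just clear of it, one to three centimetres above the rim, with the collar still in its place under the closed clamp and the other things on the bench left alone.

Things in the scene. Friction and masses are not known exactly. Their poses are not given: they have to be found in the camera images.
- jig: Fixed jig: a dark steel base plate 110 (x) x 260 (y) x 15 mm, origin at the centre of its underside on the bench; z up. Along its y axis stand, from -y to +y: the clamp's hinge (y = -85 mm), the collar (y = -14 mm) and the nest with the locating block (y = +65 mm).
- clamp (a joint): Angle of the strap clamp (rad): 0 = down on the collar, about 1.35 = fully up. It turns about the jig's x axis; stiff hinge (0.2 N m), stays where it is left. Push it down from its outer side.
- clamp_hinge (a point): Axis of the clamp's hinge, 56 mm above the bench; its axes are the jig's. The two hinge cheeks beside it reach 65 mm above the bench.
- clamp_tip (a point): Middle of the clamp strap's free end, on the side that is its top when closed. The steel strap is 24 mm wide and 10 mm thick, and this point is 88 mm from the hinge; with the clamp closed it lies about 62 mm above the bench, with the strap along the jig's +y.
- collar: Dark steel collar 56 mm across, 32 mm bore, 36 mm high, standing loose on the jig plate under the clamp. Origin at the centre of its underside.
- collar_seat (a point): Where the collar's origin belongs, on the jig plate's top, 15 mm above the bench.
- nest (a point): Centre of the nest's mouth at rim height, 41 mm above the bench; axes as the jig's. A pocket 26 mm deep, open at the top, with 1 mm of play around the block in x and 7 mm at each y end. From each y end a sprung brass plunger (8 mm round bar along x, 18 mm above the nest floor, pressing with 10 N plus 1.5 N per mm) pokes in and holds the block.
- nest_floor (a point): Centre of the nest's floor, 15 mm above the bench; axes as the jig's.
- block: Aluminium locating block, 0.2 to 0.36 kg, origin at the centre of its underside, axes along the jig's while it sits on the nest floor. Body 30 (x) x 60 (y) x 45 mm (z); on top an upright fin 30 (x) x 14 (y) mm from z = 45 to 86 mm, gripped across y; a nose 16 mm wide at z = 30 to 40 mm reaches to y = -48 mm, about 3 mm short of the collar.
- fin (a point): Middle of the fin, 68 mm above the block's underside: a good place to grip (fingers across the block's y).
- edge_c (a point): Bottom edge of the block at its end towards the collar (block y = -30 mm, z = 0). Each y end face of the block has two ribs of 3 mm radius along x, at z = 13 and 3 mm; seated, the plunger rests above the upper one. Both ribs of both ends must climb past the plungers to free the block.
- edge_f (a point): Bottom edge of the block at its end away from the collar (block y = +30 mm, z = 0). An end's rib pops past its plunger when that end is 5 mm above its last rest, and the next rest is 10 mm up. One end takes about 15 N, both at once 30 N. Lift while tilting, so that the other end keeps its height and is the pivot, at its plunger.
- spare_collar: Bystander: dark steel ring 68 mm across, 24 mm high, lying on the bench. Origin at the centre of its underside.
- holder: Bystander: dark steel tool holder, 62 mm flange, tapering upward, 95 mm high, standing on the bench. Origin at the centre of its underside.
- carton: Bystander: closed cardboard carton 55 x 85 x 40 mm on the bench. Origin at the centre of its underside.

How it is judged:
By the outcome, as a careful person would: the job done as asked, in the order asked, and still so for the second after the job is handed in, while the arm keeps its last pose, push and grip.
It also fails if it takes over 51 s, if anything falls off the work surface, if the arm or the gripper's body presses on something with over 40 N, if the wrist force passes 120 N, or if a joint passes its speed limit or range.

## Working session

There is one attempt and no reset: what is moved stays moved. The work goes in short steps, each a Python script; the robot and the scene stay as the last script left them, time stands still between calls to the robot, and variables do not carry over. Pictures are saved under pics/ and viewed, at most 10 in all, crops included, and the job is handed in when it is done.

```bash
mkdir -p pics; ls
cat > h.py <<'E'
import numpy as np, cv2
from bench import *
def look(cam): return capture(cam)
def px2w(c,u,v,z=None):
    K,R,t=c["intrinsics"],c["R"],c["t"]
    if z is None: z=c["range_z"][int(round(v)),int(round(u))]
    return R.T@(np.linalg.inv(K)@np.array([u,v,1.])*z-t)
def w2px(c,X):
    p=c["intrinsics"]@(c["R"]@np.asarray(X)+c["t"]); return p[:2]/p[2]
def cloud(c):
    z=c["range_z"]; v,u=np.mgrid[0:420,0:560]
    P=np.stack([u*z,v*z,z],-1).astype(float)@np.linalg.inv(c["intrinsics"]).T
    return (P-c["t"])@c["R"]
E
python3 - <<'E'
from h import *
for cam in("top","side"):
    c=look(cam); cv2.imwrite(f"pics/{cam}0.png",c["image"]); W=cloud(c)
    np.savez(f"{cam}0.npz",**c)
    for q in("jig","clamp","collar","block","spare_collar","holder","carton","nest","fin","clamp_tip"):
        if q in("jig","clamp","collar","block"):
            r=silhouettes(cam,q)
            for d in r[:2]:
                P=W[d["region"]&(c["range_z"]>0)]
                print(cam,q,round(d["conf"],2),np.round(d["xy"]),len(P),np.round(np.median(P,0),3),np.round(np.percentile(P,2,0),3),np.round(np.percentile(P,98,0),3))
        else:
            for d in spot_in(cam,q)[:2]: print(cam,q,round(d["conf"],2),np.round(d["xy"]),np.round(px2w(c,*d["xy"]),3))
    print(-c["R"].T@c["t"])
E
```

```text
pics
top jig 0.94 [304. 250.] 3087 [ 0.516 -0.057  0.014] [ 0.459 -0.166  0.009] [0.59  0.082 0.112]
top clamp 0.79 [317. 247.] 266 [ 0.513 -0.094  0.09 ] [ 0.498 -0.129  0.014] [ 0.529 -0.062  0.119]
top collar 0.5 [302. 253.] 158 [ 0.51  -0.051  0.049] [ 0.495 -0.074  0.028] [ 0.547 -0.034  0.054]
top collar 0.21 [274. 238.] 296 [0.537 0.015 0.059] [ 0.523 -0.02   0.038] [0.556 0.047 0.101]
top block 0.89 [279. 241.] 347 [0.535 0.015 0.058] [ 0.519 -0.022  0.033] [0.553 0.049 0.101]
top block 0.53 [409. 263.] 459 [ 0.486 -0.339  0.041] [ 0.463 -0.367  0.007] [ 0.517 -0.321  0.096]
top spare_collar 0.68 [148. 233.] [0.541 0.367 0.021]
top holder 0.94 [411. 264.] [ 0.489 -0.334  0.076]
top carton 0.66 [303. 172.] [ 0.735 -0.049  0.037]
top nest 0.62 [302. 247.] [ 0.527 -0.057  0.012]
top fin 0.63 [273. 238.] [0.536 0.022 0.1  ]
top clamp_tip 0.82 [321. 250.] [ 0.514 -0.102  0.085]
[ 0.38697729 -0.00572472  1.15388923]
side jig 0.69 [324. 243.] 2986 [0.512 0.017 0.015] [ 0.459 -0.157  0.002] [0.593 0.094 0.107]
side clamp 0.49 [334. 198.] 156 [ 0.514 -0.072  0.1  ] [ 0.501 -0.233 -0.001] [ 0.558 -0.056  0.118]
side clamp 0.22 [323. 244.] 3019 [0.512 0.012 0.015] [ 0.456 -0.157  0.002] [0.595 0.093 0.109]
side collar 0.86 [332. 220.] 393 [ 0.516 -0.049  0.046] [ 0.497 -0.081  0.015] [ 0.546 -0.024  0.052]
side collar 0.49 [253. 380.] 1411 [0.533 0.356 0.022] [0.503 0.32  0.001] [0.565 0.383 0.025]
side block 0.82 [310. 231.] 629 [0.538 0.031 0.06 ] [ 0.522 -0.016  0.036] [0.558 0.055 0.101]
side spare_collar 0.91 [253. 383.] [0.522 0.372 0.023]
side carton 0.91 [235. 209.] [ 0.739 -0.033  0.037]
side nest 0.75 [236. 210.] [ 0.735 -0.028  0.037]
side nest 0.73 [325. 244.] [0.509 0.004 0.019]
side fin 0.78 [307. 230.] [0.544 0.028 0.063]
side clamp_tip 0.61 [333. 192.] [ 0.513 -0.057  0.114]
[0.34365433 0.72780255 0.58916382]
```

Run:
```python
from h import *
a=[]
for cam in("top","side"):
    c=dict(np.load(cam+"0.npz")); W=cloud(c); x,y,z=W[...,0],W[...,1],W[...,2]
    near=(abs(x-.525)<.12)&(abs(y+.035)<.17)&(c["range_z"]>0)
    for n,m in dict(plate=near&(abs(z-.015)<.006),fin=near&(abs(z-.101)<.005)&(y>-.02),body=near&(abs(z-.06)<.004)&(y>-.03),rim=near&(abs(z-.041)<.004)&(y>-.03),collar=near&(abs(z-.051)<.004)&(y<-.02)).items():
        P=W[m][:,:2]
        if n=="plate":
            mm=cv2.morphologyEx(m.astype(np.uint8),cv2.MORPH_OPEN,np.ones((3,3)));P=W[mm>0][:,:2]
        if len(P)>4: print(cam,n,len(P),np.round(P.mean(0),4),cv2.minAreaRect((P*1000).astype(np.float32)))
    u,v=w2px(c,[.525,-.035,.04]).astype(int)
    s=c["image"][max(0,v-75):v+75,max(0,u-100):u+100]
    a.append(cv2.resize(s,(800,600),interpolation=cv2.INTER_CUBIC)); print(u,v)
cv2.imwrite("pics/a.png",cv2.resize(np.hstack(a),(800,300)))
```

```text
top plate 2267 [ 0.519  -0.0535] ((525.4737548828125, -42.52479553222656), (259.6520690917969, 110.235107421875), 77.60588073730469)
top fin 64 [0.539 0.021] ((538.9033203125, 21.062538146972656), (13.867840766906738, 29.51946449279785), 78.0598373413086)
top body 164 [0.5384 0.0206] ((537.0323486328125, 12.172264099121094), (76.85592651367188, 30.241893768310547), 77.64095306396484)
top rim 281 [0.5377 0.0236] ((539.099853515625, 20.416126251220703), (101.44518280029297, 52.13441848754883), 77.56659698486328)
top collar 168 [ 0.5202 -0.0539] ((516.976318359375, -76.7430648803711), (115.43070983886719, 54.35584259033203), 74.15399932861328)
294 246
side plate 1799 [ 0.5147 -0.0079] ((526.0693359375, -38.44496154785156), (260.7444763183594, 110.31045532226562), 77.83049011230469)
side fin 78 [0.54   0.0255] ((540.1065063476562, 24.679424285888672), (16.663156509399414, 28.933414459228516), 76.5146484375)
side body 167 [0.5396 0.0348] ((540.1713256835938, 23.83312225341797), (62.313175201416016, 31.146947860717773), 77.44340515136719)
side rim 376 [0.5351 0.0379] ((539.642578125, 22.02877426147461), (113.15668487548828, 53.11969757080078), 77.22438049316406)
side collar 231 [ 0.5184 -0.0642] ((519.2211303710938, -77.21832275390625), (115.05442810058594, 54.423377990722656), 79.62975311279297)
323 224
```

View pics/a.png

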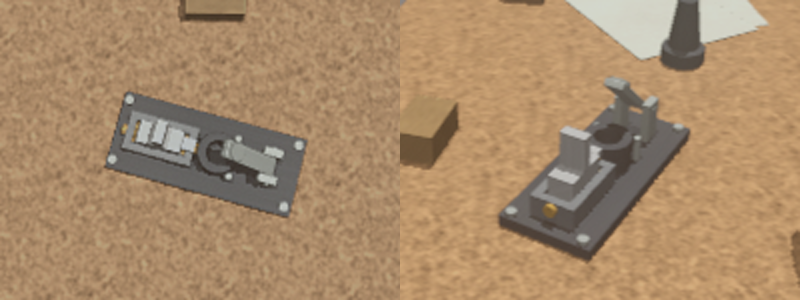

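View pics/side0.png

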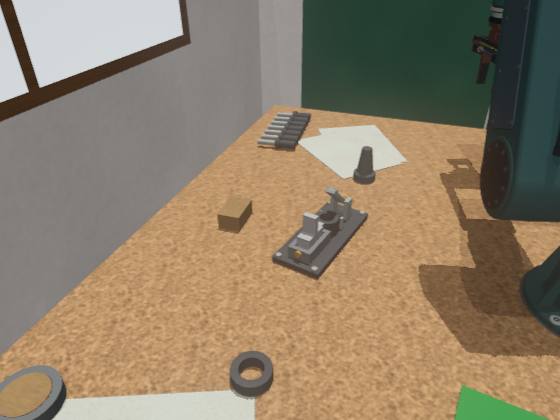

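```bash
cat >> h.py <<'E'
from scipy.spatial.transform import Rotation as Rot
YAW=np.deg2rad(-12.4); J=Rot.from_euler('z',YAW); JO=np.array([.5255,-.0418,0])
def jw(p): return JO+J.apply(p)
D=Rot.from_matrix(np.array([[1,0,0],[0,-1,0],[0,0,-1]]).T)  # tool y along -jig y, z down
if (J*D*Rot.from_euler('z',np.pi)).as_quat() is None: pass
def ori(a=0,flip=False): # a: tilt about jig x; negative = away from collar
    return (J*Rot.from_euler('x',a)*D*Rot.from_euler('z',np.pi if flip else 0)).as_quat()
E
sed -i '/is None: pass/d' h.py
python3 - <<'E'
from h import *
up=jw([0,-.035,.2])
for f in(False,True): print(f,inverse_kinematics(up,ori(0,f)))
q=[inverse_kinematics(up,ori(0,f)) for f in(False,True)]
j=current_joint_pos()
FL=int(np.argmin([abs(np.array(x)-j).max() if x is not None else 9 for x in q])); print("flip",FL)
open("flip","w").write(str(FL))
o=ori(0,bool(FL))
move_gripper(0.0); move_ptp(up,o)
print(current_clock(),current_position(),current_finger_gap())
print(servo_line(jw([0,-.035,.075]),o,rate=.08,contact_N=30),current_position(),current_force())
print(servo_line(jw([0,-.035,.058]),o,rate=.02,contact_N=10),current_position(),current_force())
servo_line(jw([0,-.035,.15]),o,rate=.15)
c=look("side"); u,v=w2px(c,jw([0,0,.05])).astype(int)
cv2.imwrite("pics/c.png",cv2.resize(c["image"][v-75:v+75,u-100:u+100],(600,450),interpolation=cv2.INTER_CUBIC))
W=cloud(c)
for n,y in dict(tip=-.002,mid=-.03).items():
    p=w2px(c,jw([0,y,.062])); print(n,p,px2w(c,*p),jw([0,y,.062]))
print(current_clock())
E
```

```text
False [-2.77642107e-01  2.72479847e-01  1.70258442e+00 -4.44089210e-16
  1.16652839e+00  1.50957505e+00]
True [-2.77642107e-01  2.72479847e-01  1.70258442e+00 -4.44089210e-16
  1.16652839e+00 -1.63201761e+00]
flip 1
4.5083 [ 0.51807711 -0.07668634  0.2000516 ] 0.0003855549148697338
False [ 0.51793718 -0.07611     0.07512472] [ 0.0583496  -0.97156899 -0.3008625 ]
True [ 0.5183995  -0.07584866  0.06153293] [-0.07332763 -0.03979367  6.43321733]
tip [324.695733   214.50468475] [ 0.52480968 -0.04264395  0.06275799] [ 0.52507053 -0.04375334  0.062     ]
mid [330.43547114 208.62532089] [ 0.51943967 -0.07283883  0.06085273] [ 0.51905794 -0.07110017  0.062     ]
7.675
```

View pics/c.png

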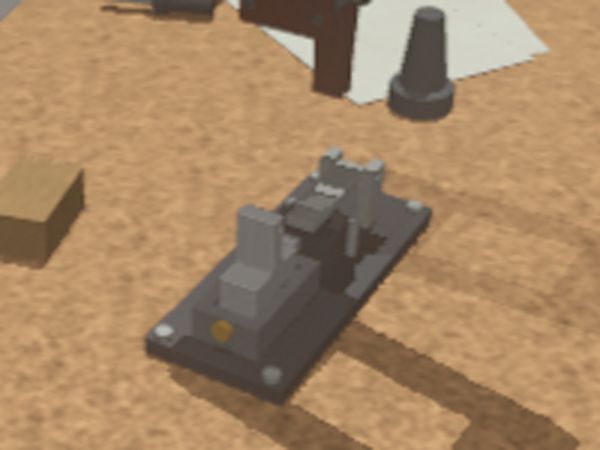

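```bash
cat >> h.py <<'E'
FL=open("flip").read().strip()=="1"
def bpose(y,z,a):
    """TCP for block origin at jig (0,y), z above the nest floor, tilt a (neg = away)"""
    R=Rot.from_euler('x',a); p=np.array([0,y,.015+z])+R.apply([0,0,.068-.019])
    return jw(p),ori(a,FL)
def piv(end,h,a,sh=0): # end +1 far / -1 collar, its edge at height h above the floor, tilt a, y shift
    loc=np.array([0,end*.03,.018-h]); o=np.array([0,.065+end*.03+sh,.018])-Rot.from_euler('x',a).apply(loc)
    return bpose(o[1],o[2],a)
def edges(p,o): # commanded/actual edge heights (mm) from a tool pose, rigid grip assumed
    R=J.inv()*Rot.from_quat(o)*(D*Rot.from_euler('z',np.pi if FL else 0)).inv()
    b=J.inv().apply(np.array(p)-JO)-R.apply([0,0,.049])
    return np.round(1e3*np.array([(b+R.apply([0,s*.03,0]))[2]-.015 for s in(-1,1)]),1),np.round(np.rad2deg(R.as_euler('xyz')),1),np.round(b*1e3,1)
E
python3 - <<'E'
from h import *
p,o=bpose(.065,0,0)
move_gripper(.045); up=p.copy(); up[2]=.15
servo_line(up,o)
servo_line(p,o,rate=.08,contact_N=8)
print(current_position(),p,current_force()); f0=np.array(current_force())
for d in [.0]:
    move_gripper(0.0)
print(current_finger_gap(),current_grip_force(),current_force(),current_clock())
print(edges(current_position(),current_orientation()))
for q in [piv(1,0,a) for a in (-.09,-.18)]: print(np.round(q[0],3),inverse_kinematics(*q) is not None)
E
```

```text
[0.53992823 0.02165029 0.0644777 ] [0.5394578 0.0216837 0.064    ] [ 0.44533987 -0.45659188 -0.59092459]
0.013815543877303613 29.99736338853836 [ 0.95789951  2.667098   -0.10885364] 11.1333
(array([0.1, 0.1]), array([ 0., -0., -0.]), array([ 0.1, 65.3, 15.1]))
[0.54  0.025 0.067] True
[0.541 0.028 0.069] True
```

The close crop shows the clamp lying level towards the nest (strap at about column 315, row 205), the collar in shadow beneath it, and the block upright with its fin at (258, 235). The gripper now holds the fin (gap 13.8 mm), so I'll rock away from the collar first.

Run:
```python
from h import *
for a in (-4,-8,-10.8):
    servo_line(*piv(1,0.0,np.deg2rad(a)),rate=.012)
    print(a,*edges(current_position(),current_orientation()),np.round(current_force(),1),np.round(current_torque(),2),current_finger_gap(),current_clock())
c=look("side"); u,v=w2px(c,jw([0,.04,.05])).astype(int)
cv2.imwrite("pics/d.png",cv2.resize(c["image"][v-60:v+60,u-80:u+80],(800,600),interpolation=cv2.INTER_CUBIC))
```

```text
-4 [ 3.9 -0.1] [-3.9 -0.   0. ] [ 0.1 65.2 16.9] [ 1.3  6.5 -2.6] [ 1.39 -0.5  -0.03] 0.013883646635525989 11.5333
-8 [8.5 0.3] [-7.9 -0.   0. ] [ 0.1 64.2 19.4] [0.8 7.7 0.5] [ 1.26 -0.21 -0.07] 0.013633358035612686 11.9333
-10.8 [10.9 -0.2] [-10.7   0.    0. ] [-0.1 63.  20.3] [ 1.6  4.7 -8. ] [ 2.04 -0.7   0.01] 0.01442825896187364 12.2583
```

View pics/d.png

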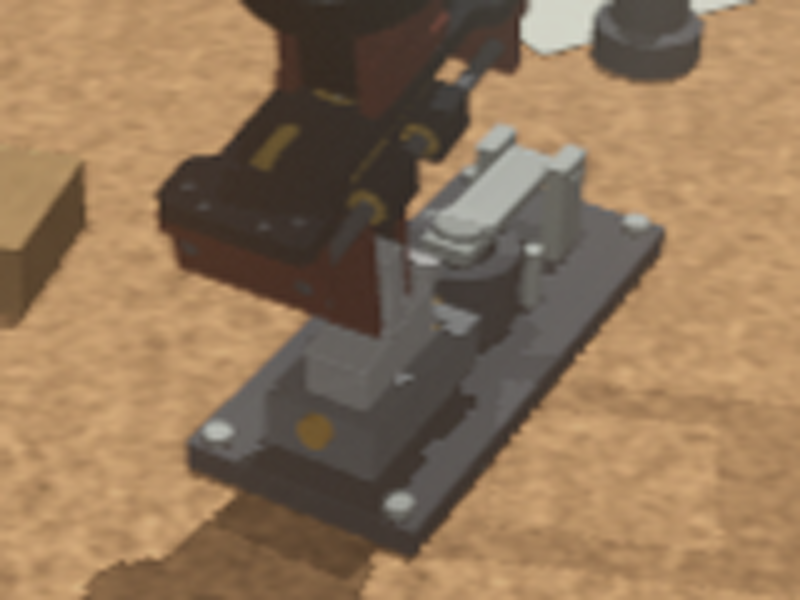

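```bash
cat >> h.py <<'E'
def tilt_seen():
    out=[]
    for cam in("side","top"):
        c=look(cam); P=J.inv().apply(cloud(c).reshape(-1,3)-JO)*1e3
        P=P[(c["range_z"].ravel()>0)&(abs(P[:,0])<13)]
        for lo,hi,zl,zh in((78,99,50,82),(18,48,46,90)):
            Q=P[(P[:,1]>lo)&(P[:,1]<hi)&(P[:,2]>zl)&(P[:,2]<zh)]
            if len(Q)>8:
                k=np.polyfit(Q[:,1],Q[:,2],1); r=Q[:,2]-np.polyval(k,Q[:,1]); m=abs(r)<1.5
                if m.sum()>6: k=np.polyfit(Q[m,1],Q[m,2],1)
                out.append((cam,lo,int(m.sum()),round(float(np.rad2deg(np.arctan(k[0]))),1),round(float(np.polyval(k,(lo+hi)/2)),1)))
    return out
E
python3 - <<'E'
from h import *
print(tilt_seen(),np.round(current_force(),1),np.round(current_torque(),2),current_finger_gap())
E
```

```text
[('side', 78, 5, -18.8, 66.6), ('side', 18, 18, 8.8, 65.5), ('top', 18, 12, 1.7, 67.4)] [ 1.8  5.6 -9.6] [ 2.28 -0.85  0.07] 0.01404897939183877
```

Run:
```python
from h import *
for a in (-7,-3.5,0,3.5,7,10.8):
    servo_line(*piv(-1,0.0112,np.deg2rad(a),.0015),rate=.012)
    print(a,*edges(current_position(),current_orientation()),np.round(current_force(),1),np.round(current_torque(),2),round(current_finger_gap(),4),current_clock())
c=look("side"); u,v=w2px(c,jw([0,.04,.05])).astype(int)
cv2.imwrite("pics/e.png",cv2.resize(c["image"][v-60:v+60,u-80:u+80],(800,600),interpolation=cv2.INTER_CUBIC))
```

```text
-7 [10.1  2.7] [-7.1  0.1 -0.1] [-1.1 63.8 21.4] [  2.8  -2.2 -20.5] [ 0.68 -0.97  0.23] 0.014 12.7417
-3.5 [10.6  6.9] [-3.6  0.1 -0. ] [-1.1 65.  23.7] [  0.8  -4.  -18.9] [ 0.07 -0.61  0.11] 0.0138 13.1583
0 [11.1 11. ] [-0.1  0.1  0. ] [-0.9 66.1 26.1] [ -1.1  -3.3 -15.4] [-0.66  0.04  0.05] 0.0139 13.575
3.5 [11.3 14.9] [3.4 0.1 0. ] [-0.9 66.4 28.1] [-3.8 -4.5 -9.9] [-0.92  0.6   0.05] 0.0138 13.9917
7 [12.4 19.7] [ 7. -0.  0.] [ 0.2 67.1 31.1] [-3.8 -4.3 -0.3] [-0.49  0.8   0.1 ] 0.0141 14.4083
10.8 [12.3 23.5] [10.8 -0.1 -0. ] [ 1.1 67.6 32.9] [-1.3 -0.1 -1.8] [-0.09  0.22  0.06] 0.014 14.8417
```

View pics/e.png

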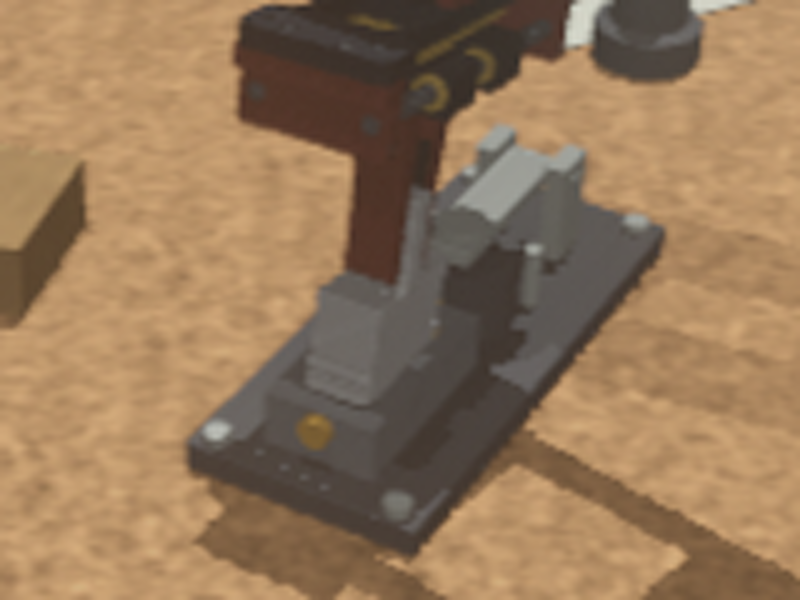

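Run:
```python
from h import *
for a in (7,3.5,0,-3):
    servo_line(*piv(1,0.0225,np.deg2rad(a),.001),rate=.012)
    print(a,*edges(current_position(),current_orientation()),np.round(current_force(),1),np.round(current_torque(),2),round(current_finger_gap(),4),current_clock())
c=look("side"); u,v=w2px(c,jw([0,.04,.05])).astype(int)
cv2.imwrite("pics/f.png",cv2.resize(c["image"][v-60:v+60,u-80:u+80],(800,600),interpolation=cv2.INTER_CUBIC))
```

```text
7 [15.8 23.2] [ 7.1 -0.1  0. ] [ 1.  67.5 34.5] [ 1.   5.4 -0.3] [ 1.39 -0.38 -0.01] 0.0138 15.2833
3.5 [19.2 23. ] [ 3.6 -0.1  0. ] [ 1.  66.3 36.1] [ 0.6  4.3 -0.5] [ 0.8  -0.3   0.02] 0.0137 15.7417
0 [22.3 22.3] [0. 0. 0.] [-0.2 65.7 37.3] [ 1.3  0.2 -2.9] [ 0.04 -0.15  0.01] 0.014 16.2
-3 [25.5 22.4] [-3.  0.  0.] [-0.1 66.3 38.9] [-0.   0.2 -3.6] [ 0.11 -0.14 -0.04] 0.0139 16.6167
```

View pics/f.png

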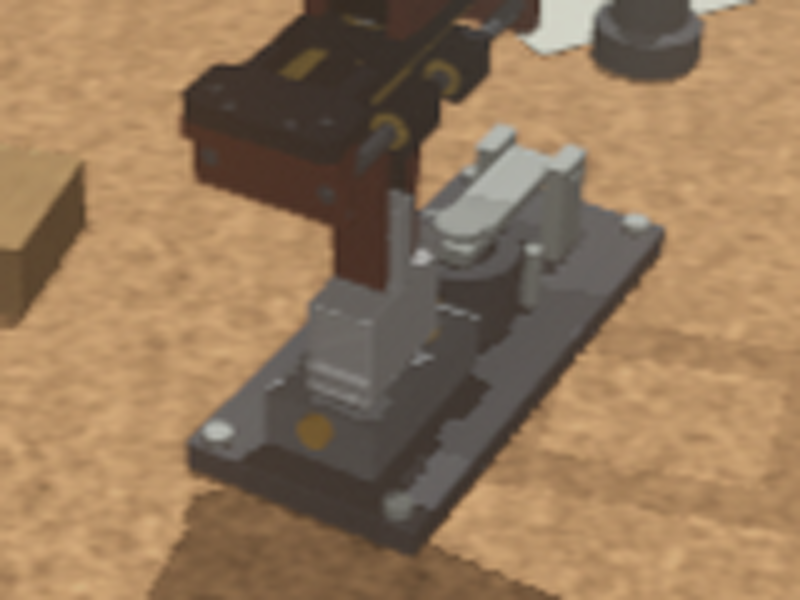

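Only the block's weight (about 3 N) is left, so both ends are free. Next: level, lift and check the height.

Run:
```python
from h import *
servo_line(*bpose(.065,.026,0),rate=.03)
servo_line(*bpose(.065,.046,0),rate=.03)
sleep(.5)
print(*edges(current_position(),current_orientation()),np.round(current_force(),1),current_finger_gap(),current_clock())
c=look("side"); u,v=w2px(c,jw([0,.04,.06])).astype(int)
cv2.imwrite("pics/g.png",cv2.resize(c["image"][v-60:v+60,u-80:u+80],(800,600),interpolation=cv2.INTER_CUBIC))
P=J.inv().apply(cloud(c).reshape(-1,3)-JO)*1e3
S=P[(abs(P[:,0])<14)&(P[:,1]>78)&(P[:,1]<92)&(P[:,2]>90)&(P[:,2]<125)]
print("body top expect 106:",len(S),np.percentile(S[:,2],[10,50,90]) if len(S) else "",np.polyfit(S[:,1],S[:,2],1) if len(S)>3 else "")
F=P[(abs(P[:,0])<14)&(P[:,1]>92)&(P[:,1]<99)&(P[:,2]>48)&(P[:,2]<125)]
print("end face z range expect 61-106:",len(F),np.percentile(F[:,2],[2,98]),"y/z slope",np.polyfit(F[:,2],F[:,1],1))
```

```text
[45.9 45.9] [-0.  0. -0.] [-0.1 65.  60.9] [ 0.3 -0.4 -2.8] 0.014011538394639055 18.275
body top expect 106: 127 [103.89000727 111.31885746 122.58554031] [ -1.05257729 199.01070502]
end face z range expect 61-106: 227 [ 62.15269347 105.56256021] y/z slope [-3.75116541e-02  9.91554890e+01]
```

View pics/g.png

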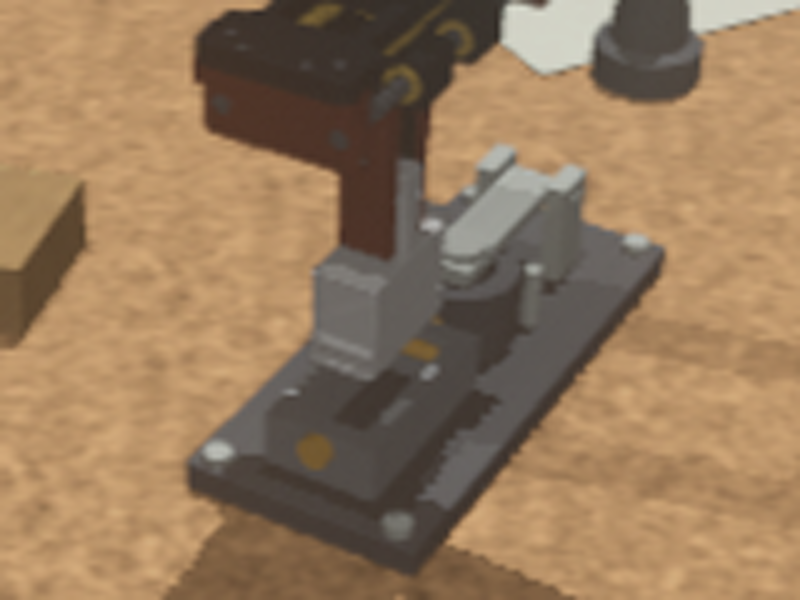

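The picture shows the block upright about 2 cm above the open nest (nest mouth at (370, 395)). The collar is still under the closed strap at (480, 290).

```bash
python3 -c "
from bench import *
print(close_job())"
```

```text
the job is handed in; nothing more can be done
None
```

I closed the clamp on the collar and rocked the block free, about 10.8° away from the collar and then 10.8° towards it. I handed the job in at about 18 s, holding the block upright about 2 cm above its nest, with the collar still under the clamp in the last picture.

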